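# Unpack the slide-lid box into the hall catch-all

## Task

Put the small things away in the grey catch-all tray. Lift the front end of the wooden box's lid over its stop lip, slide the lid forward out of its grooves and lay it flat, handle up, in the middle of the blue mat; put whatever is in the box and whichever of the silver key fob and the mint tin are lying on the glass into the tray, and leave the tray's sliding cover fully shut. Leave the other things on the console where they are.

Things in the scene. Friction and masses are not known exactly. Their poses are not given: they have to be found in the camera images.
- powerbank_mid (a point): blue stick power bank 95 x 26 x 24 mm, 80 to 140 g, with a steel plug face at its -x end; starts in the wooden box. Point: its centre, half-way up; x along its length, y across its width, z up. Always present.
- remote_mid (a point): black gate remote 90 x 28 x 22 mm, 50 to 85 g, one orange and one grey round button on top; starts in the wooden box beside the power bank. Point: its centre, half-way up; x along its length, y across its width, z up. May be absent.
- fob_mid (a point): silver key fob 80 x 28 x 22 mm, 70 g, a dark patch on top and a small wire loop (7 mm) at its +x end; starts on the glass top. Point: its centre, half-way up; x along its length, y across its width, z up. May be absent.
- mints_mid (a point): white flip-top plastic mint tin with green end at +x, 85 x 28 x 24 mm, 50 g; starts on the glass top. Point: its centre, half-way up; x along its length, y across its width, z up. May be absent.
- box: light wooden box with dark stop lip and rails, fixed, 145 (x) x 186 (y) x 57 mm tall. Origin: centre of its underside; -x is its front (the lid comes out there), z up. Inner floor 6 mm up; inside x from -60 to +66 mm, y +-80 mm. The shut lid lies on ledges 40 mm up, between guide walls (inner faces y = +-86.5 mm) that rise to 57 mm
- box_lip (a point): middle of the top edge of the box's stop lip, which stands across the front at box x from -72.5 to -66 mm; its top is 48 mm up, 8 mm above the ledges the lid lies on; this point is at x = -69, z = 48 mm
- box_rails (a point): midway between the front ends (box x = +15 mm, z = 50.5 mm) of the two hold-down rails. They cover the sides (|y| 79 to 93 mm) over the rear part only, x from +15 to +72 mm; underside 50.5 mm up, 5.5 mm of play over the 5 mm lid, so the lid cannot be lifted straight up. The lid's rear edge is out of the grooves once it has slid 50 mm to -x
- lid_board (a point): centre of the loose wooden lid panel, 129 (x) x 170 (y) x 5 mm, half-way through it; 95 to 155 g with handle. Shut, it lies flat with axes as the box's, 1.5 mm of play at each edge. Only gravity, lip and grooves hold it: tip the front up about 0.09 rad about the rear edge, slide it to the box's -x, then lift it off
- lid_handle (a point): centre of the lid's dark wood fin handle, 45 (x) x 16 (y) x 30 mm tall, standing on the panel; this point is half-way up the fin, 15 mm above the panel's top face and 40 mm from the panel's centre towards its front
- lid_front (a point): middle of the lid's front lower edge, 64.5 mm in front (-x) of the panel's centre, on its underside
- mat: blue felt mat, fixed, 180 (x) x 200 (y) x 3 mm. Origin: centre of its underside
- tray: grey catch-all tray, fixed, 131 (x) x 246 (y) mm, walls 46 mm tall. Origin: centre of its underside, z up, front -x. Inside 115 mm (x +-57.5) by 230 mm (y +-115), inner floor 6 mm up
- cover (a joint): travel in m of the tray's white captive sliding cover (131 x 242 x 5 mm, underside 47 mm up), 0 = fully shut, 0.122 = end stop, fully open; it slides to the tray's +x, away from the robot, stays where left, and needs about 2 N
- cover_handle (a point): centre of the cover's dark fin handle, 45 (x) x 16 (y) x 30 mm tall, half-way up, 15 mm above the cover's top face; at tray x = -40 mm when shut; axes parallel to the tray's
- pot: white ceramic pot, 100 mm wide, 80 tall, a bystander to leave alone; origin: centre of its underside
- aviators: folded aviators, 135 x 50 x 36 mm, a bystander to leave alone; origin: centre of its underside
- book: green book, 150 x 105 x 20 mm, a bystander to leave alone; origin: centre of its underside
- candle: candle jar, 68 mm wide, 75 tall, a bystander to leave alone; origin: centre of its underside
- dish: blue dish, 100 mm wide, 30 tall, a bystander to leave alone; origin: centre of its underside
- spray: amber spray bottle, 40 mm wide, 120 tall, a bystander to leave alone; origin: centre of its underside
- phone: phone, 150 x 72 x 9 mm, a bystander to leave alone; origin: centre of its underside

How it is judged:
By the outcome, as a careful person would: the job done as asked, in the order asked, and still so for the second after the job is handed in, with the robot touching nothing.
Of remote, fob, mints only 1 to 3 are there at a start; the rules pass over those that are not, and their reading is None.
At some moment in a run one of fob, mints may be knocked a few centimetres aside while the robot is not near it.
Once in a run the grip may slacken for a moment while it holds something.
It also fails if it takes over 210 s, if anything falls off the work surface, if the arm or the gripper's body presses on something with over 40 N, if the wrist force passes 120 N, or if a joint passes its speed limit or range.

## Robot

A 7-joint arm with a two-finger parallel gripper is mounted at the origin on the work surface. World frame = base frame: x ahead of the robot, y to its left, z up, the work surface at z = 0. Lengths are in mm, angles in rad, forces in N, time in s.
With the tool pointing down it reaches from about 400 to 925 mm from the base axis. Payload 5.6 kg.
Tool frame: the origin (TCP) lies midway between the tips of the shut fingers; the grasp point (between the pads) lies 19 mm behind it (bot.grasp_offset is the distance from the TCP to the grasp point, in mm); x points along the fingers, y is the direction in which the jaws open and shut, and the axes are right-handed (so a half turn about x gives the same grasp; the last joint's range is limited). The gripper opens to 85 mm and grips with 20 to 120 N. Pads are 22 mm wide; open, the fingers measure 114 mm over their backs; the gripper's body (76 mm by 85 mm) begins 54 mm behind the grasp point. The pads swing forward as they close: fully open they stand 13 mm farther back than shut.
Start: joints at [1.118, 0.468, -0.012, 1.603, 0.006, 1.071, -0.056], TCP at [258.938, -596.204, 231.29] pointing down, gripper open.
Joint ranges: [-2.53, 2.53], [-0.31, 2.02], [-1.57, 1.55], [0.28, 2.44], [-1.29, 4.43], [0.15, 1.84], [-2.92, 2.92]. Speed limits (rad/s): [2.57, 2.57, 3.14, 3.14, 3.14, 3.14, 3.14].

## Interface

Orientations are given as a 3x3 rotation matrix whose columns are the frame's x, y, z axes.
In Python, from workcell import bot gives the robot as it stands.
- The arm moves only by the tool servo_tool, never from a script. Its argument "steps" is a list that holds one entry, the list of rows, each a list of 7 numbers: the shift along the tool's x, y, z in mm, then the turn, a rotation vector about the tool's x, y, z in rad, then the gripper command: -1 is shut, 1 is fully open, values between are in proportion. In form: [[[tx, ty, tz, wx, wy, wz, fingers], ...]]. A call has 1 to 12 rows; each row is the pose to reach, as a shift and turn from the pose commanded when the call began, along the tool's axes at that moment; what a row does not reach only later rows make up. A row lasts 1/10 s, in which the tool goes at most 50 mm and 8.59 degrees, less where a joint would pass 70% of its speed; a pose out of reach is approached as far as the arm can. A call with a gripper value outside its range is refused whole. The fingers move at their own pace and stop on an object; "grip_force" is the grip in N (left out, the last holds). Time passes only in rows, so rows that repeat a pose let the fingers close. It gives the time, the measured TCP pose, the force and the opening at its end, in the units of the state.
- bot.state(): the state, without advancing time (a new reading comes with each control period).
- bot.grab_frame(name): name is "scene" or "top"; returns the picture (480x640x3 uint8, blue, green, red); there is no depth.
- bot.camera_params(name): a dict with "fov_y" (degrees; the focal length in pixels is half the picture's height over the tangent of half this angle, whatever the lens; pixels are square), "cx", "cy" (the principal point, pixels), "R" (3x3) and "t" (3): a world point X has camera coordinates R X + t. Camera axes: x right, y down, z forward; pixel columns grow to the right and rows downward; lengths in mm; the calibration is good to about 2 mm. A picture is of the moment at which its call begins. camera_params takes no time and is no camera call.
- bot.job_done(): hands the job in, once; it reports no verdict.
The state is a dict: "clock": time; "joints": joint angles; "dq": joint speeds; "effort": joint torques, N m; "position": TCP position; "orientation": TCP orientation; "ft_force": force on the tool from outside, world axes, zero at the start; "wrist_torque": the same for the moment, N m; "gripper_width": opening from 0.0 (shut) to 1.0 (fully open).
Only numpy, scipy, OpenCV 4.12 (cv2) and the standard library are available. Lean on these libraries where they do the work, as an engineer would, in place of code of your own. Each camera call takes 0.05 s, during which the arm holds its last target. There are 200 camera calls.

## Working session

There is one attempt and no reset: what is moved stays moved. The work goes in short steps, Python scripts to look and compute and a tool call to move; the robot and the scene stay as the last step left them, time stands still between calls to the robot, and variables do not carry over. Pictures are saved under pics/ and viewed, about 12 in all and at most 16, crops included, and the job is handed in when it is done.

Besides the shell and the picture viewer there is one more tool, called after "Call:" as name(argument=value, ...), one argument or row to a line, values as JSON. servo_tool: Moves the arm, as the interface text tells. Its arguments: {"type":"object","properties":{"steps":{"type":"array"},"grip_force":{"type":"number"}},"required":["steps"]}

```bash
ls; mkdir -p pics
python3 - <<'E'
from workcell import bot
import cv2,numpy as np
for n in("scene","top"):
    cv2.imwrite(f"pics/{n}0.png",bot.grab_frame(n)); p=bot.camera_params(n); print(n,{k:np.round(v,4).tolist() for k,v in p.items()})
s=bot.state();print({k:np.round(v,3).tolist() for k,v in s.items()},bot.grasp_offset)
E
```

```text
pics
scene {'fov_y': 54.0465, 'cx': 315.6637, 'cy': 248.6972, 'R': [[-0.7072, 0.7068, -0.0167], [0.4387, 0.4202, -0.7943], [-0.5544, -0.5691, -0.6072]], 't': [431.2155, -201.0231, 1560.6413]}
top {'fov_y': 50.3205, 'cx': 324.7077, 'cy': 235.4122, 'R': [[0.0273, -0.9994, 0.0205], [-0.9813, -0.0307, -0.1901], [0.1906, -0.0149, -0.9816]], 't': [-29.7017, 608.3837, 1482.1809]}
{'clock': 0.1, 'joints': [1.118, 0.468, -0.012, 1.604, 0.006, 1.071, -0.056], 'dq': [0.002, -0.002, -0.0, -0.001, 0.001, -0.001, -0.001], 'effort': [0.001, -53.352, 0.022, -25.196, 0.011, 0.004, 0.0], 'position': [258.738, -595.718, 230.402], 'orientation': [[-0.001, 0.398, -0.917], [0.001, -0.917, -0.398], [-1.0, -0.002, 0.0]], 'ft_force': [-0.473, -0.077, -0.053], 'wrist_torque': [-0.01, -0.045, -0.004], 'gripper_width': 1.0} 18.700000000000003
```

View pics/scene0.png

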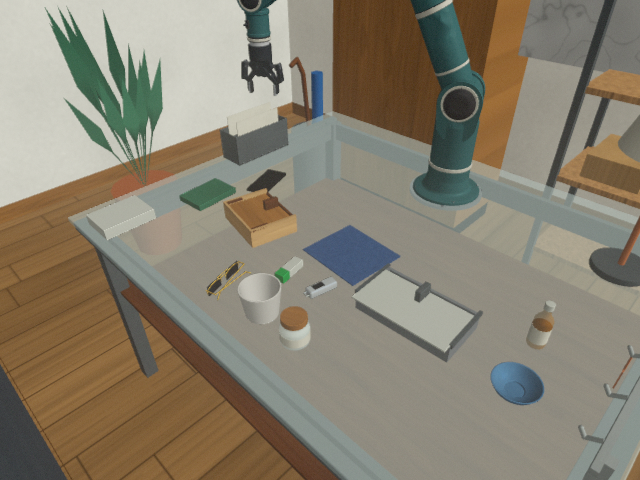

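View pics/top0.png

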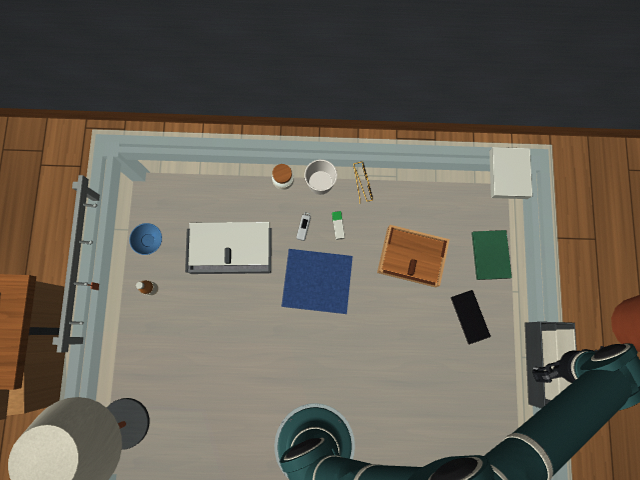

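```bash
cat > h.py <<'E'
from workcell import bot
import cv2, numpy as np
P={n:bot.camera_params(n) for n in("scene","top")}
def foc(p): return 240/np.tan(np.radians(p["fov_y"])/2)
def cast(n,uv,z):
    p=P[n]; R=np.array(p["R"]);t=np.array(p["t"]);f=foc(p)
    uv=np.atleast_2d(np.asarray(uv,float))
    d=np.c_[(uv[:,0]-p["cx"])/f,(uv[:,1]-p["cy"])/f,np.ones(len(uv))]@R
    c=-R.T@t
    return c+d*((z-c[2])/d[:,2])[:,None]
def proj(n,X):
    p=P[n]; c=np.atleast_2d(X)@np.array(p["R"]).T+np.array(p["t"])
    return c[:,:2]/c[:,2:]*foc(p)+[p["cx"],p["cy"]]
def crop(img,x,y,w,h,k):
    return cv2.resize(img[y:y+h,x:x+w],None,fx=k,fy=k,interpolation=cv2.INTER_CUBIC)
def blobs(img,lo,hi,roi,amin=8):
    x,y,w,h=roi
    m=cv2.inRange(cv2.cvtColor(img,cv2.COLOR_BGR2HSV),np.array(lo),np.array(hi))
    k=np.zeros_like(m);k[y:y+h,x:x+w]=m[y:y+h,x:x+w]
    cs,_=cv2.findContours(k,cv2.RETR_EXTERNAL,cv2.CHAIN_APPROX_NONE)
    return sorted([c[:,0] for c in cs if cv2.contourArea(c)>=amin],key=lambda c:-cv2.contourArea(c)),k
def rect(n,c,z):
    w=cast(n,c,z)[:,:2].astype(np.float32)
    (cx,cy),(a,b),_=r=cv2.minAreaRect(w); q=cv2.boxPoints(r)
    e=max((q[1]-q[0],q[2]-q[1]),key=np.linalg.norm)
    return np.round([cx,cy,max(a,b),min(a,b)],1),round(float(np.degrees(np.arctan2(e[1],e[0]))),1)
E
python3 - <<'E'
from h import *
t=cv2.imread("pics/top0.png");s=cv2.imread("pics/scene0.png")
b=[crop(t,375,218,80,75,5),crop(t,180,210,100,75,4)]
H=375
c=[crop(t,285,205,75,45,5),crop(s,215,180,90,70,4)]
def pad(a,b):
    h=max(a.shape[0],b.shape[0]); f=lambda i:cv2.copyMakeBorder(i,0,h-i.shape[0],0,0,0)
    return np.hstack([f(a),f(b)])
A=pad(*b);B=pad(*c);w=max(A.shape[1],B.shape[1])
f=lambda i:cv2.copyMakeBorder(i,0,0,0,w-i.shape[1],0)
o=np.vstack([f(A),f(B)]);print(o.shape)
cv2.imwrite("pics/c1.png",cv2.resize(o,None,fx=min(1,800/o.shape[1],600/o.shape[0]),fy=min(1,800/o.shape[1],600/o.shape[0]),interpolation=cv2.INTER_AREA))
cs,_=blobs(t,(100,80,30),(125,255,255),(270,235,95,90));print("mat",rect("top",cs[0],3))
for nm,lo,hi,roi,z in [("white tin+fob",(0,0,150),(180,40,255),(290,205,65,40),24),("green",(45,100,60),(85,255,255),(320,205,40,40),24),("wood",(5,80,60),(25,255,255),(375,218,80,75),57),("lidhandle",(0,40,0),(25,255,90),(375,218,80,75),75),("coverhandle",(0,0,0),(180,255,70),(210,240,40,27),82),("cover",(0,0,170),(180,40,255),(180,215,100,60),52)]:
    cs,_=blobs(t,lo,hi,roi)
    for c in cs[:3]: print(nm,c.mean(0).round(1),cv2.contourArea(c),rect("top",c,z))
E
```

```text
(655, 800, 3)
mat (array([477.6,   7.2, 198.5, 179.3]), 85.2)
white tin+fob [339.3 233.2] 291.0 (array([632.5, -49.8, 109.9,  68. ]), 87.3)
white tin+fob [300.  228.7] 213.0 (array([637.4,  49.3,  92.3,  82.6]), -87.7)
white tin+fob [318.4 225.3] 38.5 (array([648.1,   3.1,  68. ,  25.3]), -88.2)
green [336.6 215.3] 57.5 (array([679.9, -47. ,  27.6,  25.7]), -78.4)
wood [413.1 255.8] 3081.5 (array([ 556.1, -279.1,  191. ,  153.1]), 77.6)
lidhandle [409.6 274.5] 162.5 (array([ 513.4, -268.6,  152.1,   58.9]), 77.6)
lidhandle [443.3 248.5] 18.0 (array([ 577. , -366.3,   47.4,    5.8]), -12.1)
coverhandle [227.9 255.3] 58.5 (array([535.7, 270.6,  44.8,  11.7]), 3.7)
cover [228.4 243.2] 3230.0 (array([578.3, 278.4, 238.8, 128.5]), -88.2)
```

View pics/c1.png

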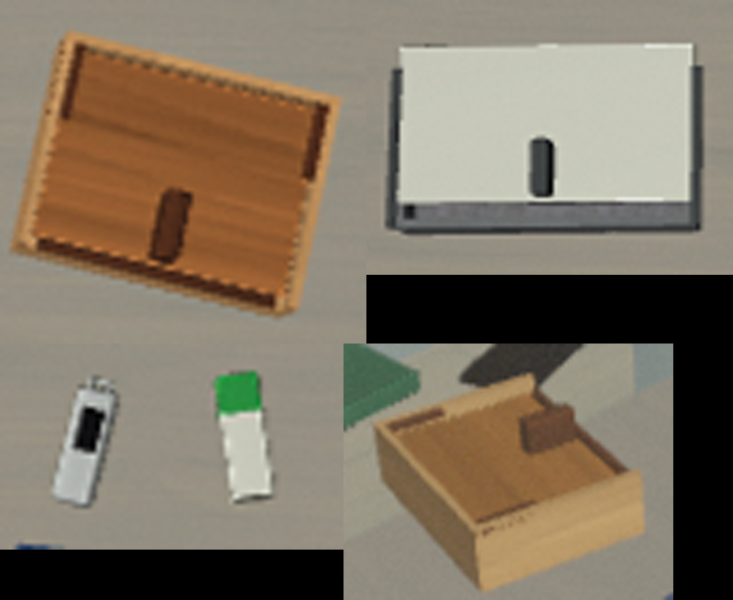

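```bash
cat >> h.py <<'E'
from scipy.spatial.transform import Rotation as Rn
def move(x,y,z,yaw,Rt=None):
    "tool-axis shift and turn from the measured pose to TCP (x,y,z), tool down, tool z = -(object x at yaw deg)"
    s=bot.state();R=np.array(s["orientation"]);a=np.radians(yaw)
    if Rt is None: Rt=np.array([[0,np.sin(a),-np.cos(a)],[0,-np.cos(a),-np.sin(a)],[-1,0,0]])
    d=R.T@(np.array([x,y,z])-s["position"]);w=Rn.from_matrix(R.T@Rt).as_rotvec()
    print("t",s["clock"],"row",np.round(d,1).tolist(),np.round(w,3).tolist())
def frame(x,y,yaw):
    a=np.radians(yaw);return lambda L:np.array(L)@np.array([[np.cos(a),np.sin(a),0],[-np.sin(a),np.cos(a),0],[0,0,1]])+[x,y,0]
def cube(x0,x1,y0,y1,z): return [[x0,y0,z],[x1,y0,z],[x1,y1,z],[x0,y1,z]]
def draw(img,n,X,k,ox,oy,col=(255,0,255)):
    q=((proj(n,X)-[ox,oy]+.5)*k).astype(int); cv2.polylines(img,[q],True,col,1)
E
cat > ov.py <<'E'
from h import *
B=frame(560,-284.6,-12.4);T=frame(578.3,278.4,1.8)
pb=[cube(-72.5,72.5,-93,93,57),cube(-62.5,-17.5,-8,8,75)]
pt=[cube(-65.5,65.5,-121,121,52),cube(-62.5,-17.5,-8,8,82)]
out=[]
for n,F,ps,(ox,oy,w,h) in[("top",B,pb,(375,218,80,75)),("scene",B,pb,(215,180,90,70)),("top",T,pt,(180,210,100,75)),("scene",T,pt,(345,260,145,100))]:
    k=390/w; k=min(k,295/h); i=crop(cv2.imread(f"pics/{n}0.png"),ox,oy,w,h,k)
    for p in ps: draw(i,n,F(p),k,ox,oy)
    out.append(cv2.copyMakeBorder(i,0,298-i.shape[0],0,398-i.shape[1],0))
cv2.imwrite("pics/ov.png",np.vstack([np.hstack(out[:2]),np.hstack(out[2:])]))
E
python3 ov.py
python3 - <<'E'
from h import *
t=cv2.imread("pics/top0.png")
print(t[225,315:325].tolist(), t[228,303],t[228,340])
for nm,lo,hi,roi,z in [("tin white",(20,0,190),(180,40,255),(325,205,25,40),24),("fob",(90,8,140),(130,60,255),(290,205,25,40),22)]:
    cs,_=blobs(t,lo,hi,roi)
    for c in cs[:2]: print(nm,c.mean(0).round(1),cv2.contourArea(c),rect("top",c,z))
move(521,-276,150,-12.4)
E
```

```text
[[130, 143, 148], [131, 143, 149], [130, 144, 148], [131, 143, 148], [131, 145, 150], [129, 142, 147], [129, 144, 149], [131, 145, 150], [130, 143, 149], [130, 144, 149]] [85 87 86] [184 200 198]
tin white [338.3 228.8] 125.5 (array([638.1, -53.9,  55.8,  26.2]), 9.9)
t 0.1 row [80.7, -188.6, -367.9] [0.626, 0.001, 0.002]
```

View pics/ov.png

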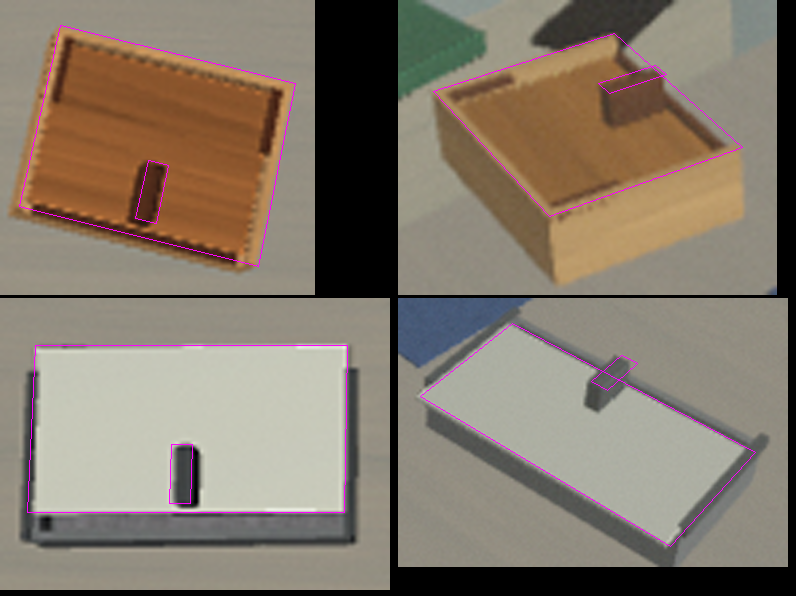

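Call:
servo_tool(
  steps=[
    [[0, -60, -120, 0.2, 0, 0, 1], [10, -110, -220, 0.4, 0, 0, 1], [40, -150, -300, 0.626, 0, 0, 1], [81, -189, -368, 0.626, 0, 0, 1], [81, -189, -368, 0.626, 0, 0, 1], [81, -189, -368, 0.626, 0, 0, 1], [81, -189, -368, 0.626, 0, 0, 1], [81, -189, -368, 0.626, 0, 0, 1], [81, -189, -368, 0.626, 0, 0, 1], [81, -189, -368, 0.626, 0, 0, 1], [81, -189, -368, 0.626, 0, 0, 1], [81, -189, -368, 0.626, 0, 0, 1]],
  ],
  grip_force=60,
)

```text
clock: 1.3
position: [520.2, -277.8, 150.3]
orientation: [[-0.001, -0.217, -0.976], [-0.001, -0.976, 0.217], [-1.0, 0.001, 0.0]]
ft_force: [0.3, 0.1, 0.1]
gripper_width: 1.002
```

Run:
```python
from h import *
s=crop(bot.grab_frame("scene"),195,140,130,110,3);t=crop(bot.grab_frame("top"),355,190,120,110,3.33)
h=min(len(s),len(t));cv2.imwrite("pics/a1.png",np.hstack([s[:h],t[:h]]))
move(521,-275.5,48,-12.4)
```

```text
t 1.4 row [102.6, -2.6, -0.1] [-0.003, -0.0, -0.001]
```

View pics/a1.png

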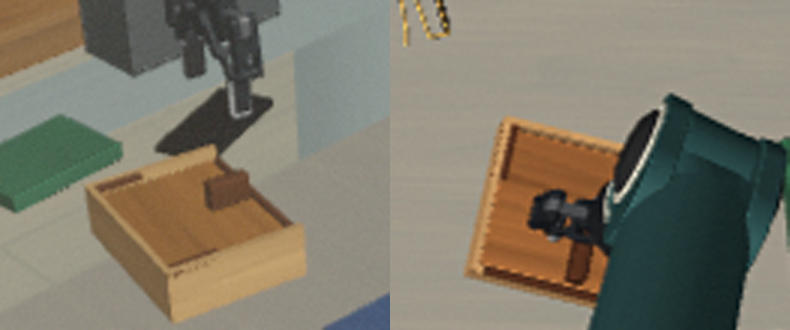

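Call:
servo_tool(
  steps=[
    [[30, -2.6, 0, 0, 0, 0, 1], [60, -2.6, 0, 0, 0, 0, 1], [85, -2.6, 0, 0, 0, 0, 1], [102, -2.6, 0, 0, 0, 0, 1], [102, -2.6, 0, 0, 0, 0, 1], [102, -2.6, 0, 0, 0, 0, -0.2], [102, -2.6, 0, 0, 0, 0, -1], [102, -2.6, 0, 0, 0, 0, -1], [102, -2.6, 0, 0, 0, 0, -1], [102, -2.6, 0, 0, 0, 0, -1], [102, -2.6, 0, 0, 0, 0, -1], [102, -2.6, 0, 0, 0, 0, -1]],
  ],
  grip_force=60,
)

```text
clock: 2.6
position: [522.3, -274.0, 49.2]
orientation: [[0.001, -0.215, -0.977], [-0.001, -0.977, 0.215], [-1.0, 0.0, -0.001]]
ft_force: [0.2, 0.3, 6.4]
gripper_width: 0.176
```

Run:
```python
from h import *
s=bot.state();print(s["gripper_width"],s["ft_force"])
move(521,-275.5,48,-12.4)
```

```text
0.17597958323831073 [0.21800555 0.29380544 6.3788826 ]
t 2.6 row [1.2, 1.7, 1.0] [0.0, -0.001, -0.0]
```

Call:
servo_tool(
  steps=[
    [[-2.3, 0, -0.2, 0, -0.022, 0, -1], [-4.5, 0, -0.5, 0, -0.044, 0, -1], [-6.8, 0, -0.8, 0, -0.066, 0, -1], [-9, 0, -1, 0, -0.087, 0, -1], [-9, 0, -1, 0, -0.087, 0, -1], [-9, 0, -1, 0, -0.087, 0, -1]],
  ],
)

```text
clock: 3.2
position: [523.3, -274.1, 57.4]
orientation: [[-0.083, -0.215, -0.973], [0.018, -0.977, 0.214], [-0.996, 0.0, 0.085]]
ft_force: [0.7, 0.4, 2.5]
gripper_width: 0.175
```

Run:
```python
from h import *
s=bot.state();print(s["wrist_torque"])
S=bot.grab_frame("scene");s=crop(S,205,170,100,80,6);cv2.imwrite("pics/a2.png",s)
```

```text
[-0.177656   -0.55817915  0.02553776]
```

View pics/a2.png

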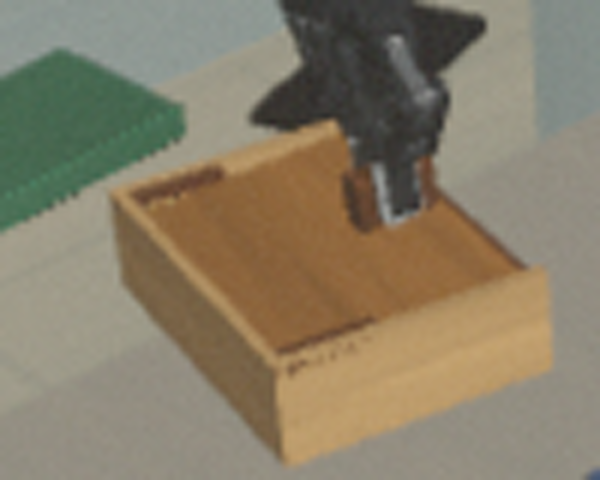

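Call:
servo_tool(
  steps=[
    [[-0.5, 0, 4, 0, 0, 0, -1], [-0.6, 0, 10, 0, 0, 0, -1], [-0.6, 0, 17, 0, 0, 0, -1], [-0.6, 0, 24, 0, 0, 0, -1], [-0.6, 0, 31, 0, 0, 0, -1], [-0.6, 0, 38, 0, 0, 0, -1], [-0.6, 0, 45, 0, 0, 0, -1], [-0.8, 0, 52, 0, 0, 0, -1], [-1.2, 0, 58, 0, 0, 0, -1], [-2, 0, 64, 0, 0, 0, -1], [-2, 0, 66, 0, 0, 0, -1], [-2, 0, 66, 0, 0, 0, -1]],
  ],
)

```text
clock: 4.45
position: [458.5, -259.9, 65.2]
orientation: [[-0.085, -0.215, -0.973], [0.019, -0.977, 0.214], [-0.996, 0.0, 0.087]]
ft_force: [0.6, 1.2, -1.5]
gripper_width: 0.174
```

Run:
```python
from h import *
s=bot.state();print(s["wrist_torque"])
S=bot.grab_frame("scene");s=crop(S,205,150,120,100,5);cv2.imwrite("pics/a3.png",s)
```

```text
[-0.02152879 -0.07571992 -0.02504009]
```

View pics/a3.png

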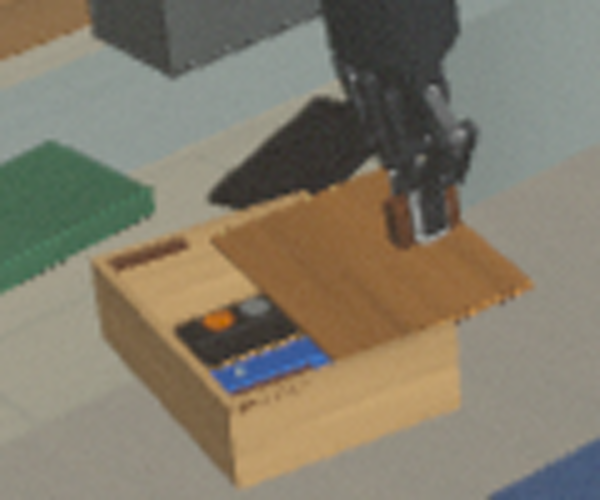

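Call:
servo_tool(
  steps=[
    [[-10, 0, 2, 0, 0, 0, -1], [-30, 0, 5, 0, 0, 0, -1], [-50, 0, 8, 0, 0, 0, -1], [-70, 0, 10, 0, 0, 0, -1], [-75, 0, 10, 0, 0.04, 0, -1], [-75, 0, 10, 0, 0.085, 0, -1], [-75, 0, 10, 0, 0.085, 0, -1]],
  ],
)

```text
clock: 5.2
position: [454.5, -259.1, 141.6]
orientation: [[-0.001, -0.215, -0.977], [0.0, -0.977, 0.215], [-1.0, 0.0, 0.001]]
ft_force: [-0.5, 0.5, -0.9]
gripper_width: 0.175
```

Run:
```python
from h import *
move(438,10.5,135,-4.8)
```

```text
t 5.2 row [6.6, -259.8, 74.1] [-0.133, 0.001, -0.0]
```

Call:
servo_tool(
  steps=[
    [[0, -15, 4, -0.01, 0, 0, -1], [0, -40, 11, -0.02, 0, 0, -1], [0, -70, 20, -0.04, 0, 0, -1], [0, -100, 28, -0.05, 0, 0, -1], [0, -130, 37, -0.07, 0, 0, -1], [0, -160, 46, -0.08, 0, 0, -1], [0, -190, 54, -0.1, 0, 0, -1], [0, -220, 63, -0.115, 0, 0, -1], [3, -243, 69, -0.13, 0, 0, -1], [6, -256, 73, -0.133, 0, 0, -1], [6, -260, 74, -0.133, 0, 0, -1], [6, -260, 74, -0.133, 0, 0, -1]],
  ],
)

```text
clock: 6.4
position: [438.8, 11.7, 134.7]
orientation: [[-0.003, -0.081, -0.997], [0.0, -0.997, 0.081], [-1.0, -0.0, 0.003]]
ft_force: [-0.1, -0.9, -1.9]
gripper_width: 0.173
```

Run:
```python
from h import *
S=bot.grab_frame("scene");T=bot.grab_frame("top")
cv2.imwrite("pics/a4.png",np.hstack([crop(S,215,170,200,150,2),crop(T,250,200,200,150,2)]))
move(438,10.5,12.5,-4.8)
```

```text
t 6.5 row [122.3, -0.2, 0.7] [-0.0, 0.002, -0.0]
```

View pics/a4.png

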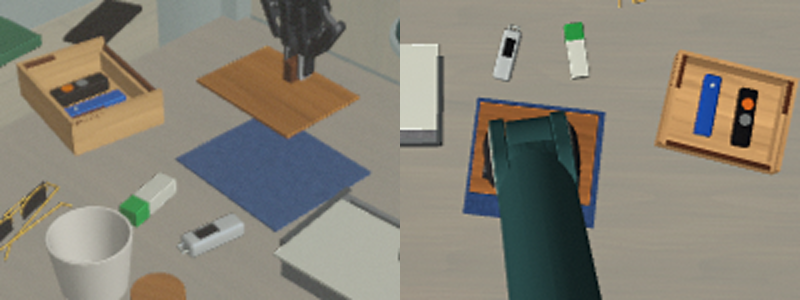

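Call:
servo_tool(
  steps=[
    [[20, 0, 1, 0, 0, 0, -1], [50, 0, 1, 0, 0, 0, -1], [80, 0, 1, 0, 0, 0, -1], [100, 0, 1, 0, 0, 0, -1], [112, 0, 1, 0, 0, 0, -1], [118, 0, 1, 0, 0, 0, -1], [121, 0, 1, 0, 0, 0, -1], [122, 0, 1, 0, 0, 0, -1], [122, 0, 1, 0, 0, 0, -1]],
  ],
)

```text
clock: 7.4
position: [438.1, 10.8, 13.3]
orientation: [[-0.001, -0.083, -0.997], [0.0, -0.997, 0.083], [-1.0, -0.0, 0.001]]
ft_force: [-0.7, -0.7, -1.2]
gripper_width: 0.171
```

Call:
servo_tool(
  steps=[
    [[1, 0, 0, 0, 0, 0, -1], [2, 0, 0, 0, 0, 0, -1], [2, 0, 0, 0, 0, 0, -1], [2, 0, 0, 0, 0, 0, -0.4], [2, 0, 0, 0, 0, 0, 0], [2, 0, 0, 0, 0, 0, 0.4], [2, 0, 0, 0, 0, 0, 0.4], [-10, 0, 0, 0, 0, 0, 0.4], [-40, 0, 0, 0, 0, 0, 0.4], [-80, 0, 0, 0, 0, 0, 0.4], [-120, 0, 0, 0, 0, 0, 0.4], [-120, 0, 0, 0, 0, 0, 0.4]],
  ],
)

```text
clock: 8.6
position: [441.3, 11.1, 138.0]
orientation: [[0.008, -0.083, -0.996], [0.001, -0.997, 0.083], [-1.0, -0.001, -0.008]]
ft_force: [0.5, 1.3, -0.3]
gripper_width: 0.699
```

Run:
```python
from h import *
# cover handle at tray(-40,-1)
h=frame(578.3,278.4,1.8)([[-40,-1,0]])[0];print(h)
move(h[0],h[1],140,1.8)
S=bot.grab_frame("scene");cv2.imwrite("pics/s5.png",S)
t=bot.grab_frame("top");cv2.imwrite("pics/t5.png",t)
```

```text
[538.35114834 276.14406308   0.        ]
t 8.6 row [-0.9, -272.2, -74.7] [-0.115, -0.008, 0.001]
```

Now to the cover handle.

Call:
servo_tool(
  steps=[
    [[0, -40, -11, -0.02, -0.008, 0, 0.4], [0, -90, -25, -0.05, -0.008, 0, 0.4], [0, -140, -38, -0.08, -0.008, 0, 0.4], [0, -190, -52, -0.1, -0.008, 0, 0.4], [0, -240, -66, -0.115, -0.008, 0, 0.4], [0, -272, -75, -0.115, -0.008, 0, 0.4], [0, -272, -75, -0.115, -0.008, 0, 0.4], [30, -272, -75, -0.115, -0.008, 0, 0.4], [30, -272, -75, -0.115, -0.008, 0, 0.4]],
  ],
)

```text
clock: 9.6
position: [531.7, 273.4, 98.0]
orientation: [[-0.019, 0.032, -0.999], [-0.004, -0.999, -0.032], [-1.0, 0.004, 0.019]]
ft_force: [0.8, 0.1, -1.0]
gripper_width: 0.705
```

Run:
```python
from h import *
move(538.3,276.1,57,1.8)
S=bot.grab_frame("scene");T=bot.grab_frame("top")
T0=cv2.imread("pics/t5.png")
cv2.imwrite("pics/a6.png",np.hstack([crop(S,330,200,170,150,2.6),crop(T,260,200,120,131,2.97)]))
```

```text
t 9.6 row [40.8, -2.7, -7.5] [0.001, 0.019, -0.004]Traceback (most recent call last):
  File "<stdin>", line 5, in <module>
    return _nx.concatenate(arrs, 1, dtype=dtype, casting=casting)
           ~~~~~~~~~~~~~~~^^^^^^^^^^^^^^^^^^^^^^^^^^^^^^^^^^^^^^^
ValueError: all the input array dimensions except for the concatenation axis must match exactly, but along dimension 0, the array at index 0 has size 390 and the array at index 1 has size 389
```

Run:
```python
from h import *
S=bot.grab_frame("scene");T=bot.grab_frame("top")
cv2.imwrite("pics/a6.png",np.hstack([crop(S,330,200,170,150,2.6),crop(T,260,200,120,130,3)]))
move(538.3,276.1,57,1.8)
cs,_=blobs(T,(5,80,40),(25,255,255),(265,230,105,95),50)
for c in cs: print("lid",cv2.contourArea(c),rect("top",c,8))
```

```text
t 9.8 row [46.1, -0.8, -3.4] [-0.0, 0.01, 0.001]
lid 2225.0 (array([476.6,   8.7, 169.4, 128.7]), 85.3)
```

View pics/a6.png

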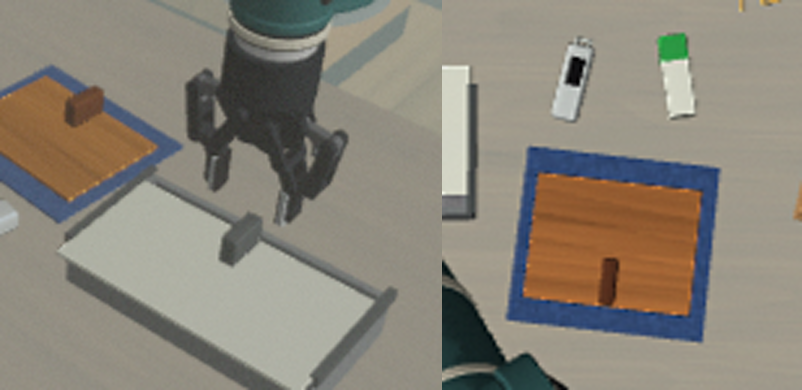

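Call:
servo_tool(
  steps=[
    [[15, -1, -3, 0, 0.01, 0, 0.4], [35, -1, -3, 0, 0.01, 0, 0.4], [46, -1, -3, 0, 0.01, 0, 0.4], [46, -1, -3, 0, 0.01, 0, 0.4], [46, -1, -3, 0, 0.01, 0, -0.2], [46, -1, -3, 0, 0.01, 0, -1], [46, -1, -3, 0, 0.01, 0, -1], [46, -1, -3, 0, 0.01, 0, -1], [46, -1, -3, 0, 0.01, 0, -1], [46, -1, -3, 0, 0.01, 0, -1], [46, -1, -3, 0, 0.01, 0, -1]],
  ],
)

```text
clock: 10.9
position: [538.8, 274.0, 57.9]
orientation: [[0.001, 0.031, -1.0], [-0.003, -1.0, -0.031], [-1.0, 0.003, -0.001]]
ft_force: [-1.2, -5.8, 5.9]
gripper_width: 0.172
```

Call:
servo_tool(
  steps=[
    [[-0.5, 0, -6, 0, 0, 0, -1], [-0.5, 0.5, -18, 0, 0, 0, -1], [-0.5, 1, -32, 0, 0, 0, -1], [-0.5, 1.5, -46, 0, 0, 0, -1], [-0.5, 1.5, -60, 0, 0, 0, -1], [-0.5, 1.5, -74, 0, 0, 0, -1], [-0.5, 1.5, -88, 0, 0, 0, -1], [-0.5, 1.5, -102, 0, 0, 0, -1], [-0.5, 1.5, -114, 0, 0, 0, -1], [-0.5, 1.5, -121, 0, 0, 0, -1], [-0.5, 1.5, -124, 0, 0, 0, -1], [-0.5, 1.5, -124, 0, 0, 0, -1]],
  ],
)

```text
clock: 12.1
position: [643.0, 278.1, 56.8]
orientation: [[-0.038, 0.035, -0.999], [-0.011, -0.999, -0.035], [-0.999, 0.01, 0.039]]
ft_force: [-50.3, -13.0, 35.7]
gripper_width: 0.172
```

Call:
servo_tool(
  steps=[
    [[-1, 0, 10, 0, 0, 0, -1], [-1, 0, 18, 0, 0, 0, -1], [-1, 0, 18, 0, 0, 0, -1]],
  ],
)

```text
clock: 12.4
position: [641.4, 278.2, 57.0]
orientation: [[-0.004, 0.033, -0.999], [-0.001, -0.999, -0.033], [-1.0, 0.001, 0.004]]
ft_force: [-1.9, -0.7, -6.3]
gripper_width: 0.175
```

Run:
```python
from h import *
s=bot.state();print(s["wrist_torque"],s["ft_force"],s["position"])
S=bot.grab_frame("scene");T=bot.grab_frame("top")
cv2.imwrite("pics/a7.png",np.hstack([crop(S,310,200,190,170,2.3),crop(T,170,180,120,130,3)]))if 0 else cv2.imwrite("pics/a7.png",np.hstack([crop(S,310,200,190,195,2),crop(T,170,170,130,130,3)]))
```

```text
[-0.12018654  0.90566932  0.35943767] [-1.92949678 -0.69753252 -6.250174  ] [641.4413005  278.1542564   57.04748773]
```

View pics/a7.png

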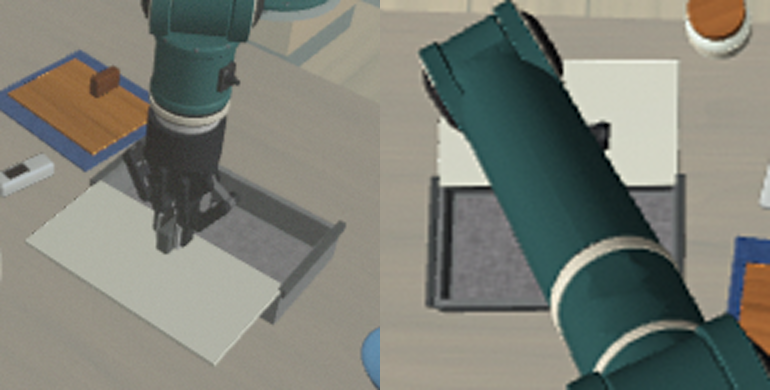

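Run:
```python
from h import *
for nm,uv,z in [("cover front R",(170+678/3,170+186/3),52),("cover rear R",(170+678/3,170+60/3),52),("tray wall bottomleft top",(170+427/3,170+308/3),0),("inner front left",(170+455/3,170+297/3),6),("inner front right",(170+672/3,170+306/3),46)]:
    print(nm,cast("top",[uv],z).round(1))
T=bot.grab_frame("top");g=cv2.cvtColor(T,cv2.COLOR_BGR2GRAY)
print(g[225:285,325-100].tolist()); print(g[225:285,330-140].tolist())
```

```text
cover front R [[ 627.6 -228.5   52. ]]
cover rear R [[ 760.1 -228.4   52. ]]
tray wall bottomleft top [[502.1  22.2   0. ]]
inner front left [[513.6  -6.2   6. ]]
inner front right [[ 505.9 -223.5   46. ]]
[61, 61, 62, 64, 66, 66, 67, 68, 67, 69, 68, 70, 71, 71, 72, 73, 73, 74, 75, 74, 75, 76, 76, 77, 77, 79, 79, 77, 78, 78, 78, 78, 78, 79, 79, 77, 79, 78, 79, 78, 77, 75, 72, 76, 82, 96, 115, 51, 84, 159, 155, 156, 154, 154, 152, 153, 155, 157, 158, 155]
[209, 209, 209, 206, 200, 207, 208, 101, 113, 116, 117, 120, 115, 116, 116, 117, 118, 117, 120, 120, 122, 122, 105, 105, 104, 105, 107, 104, 104, 89, 89, 88, 88, 87, 85, 72, 73, 73, 72, 75, 73, 72, 60, 59, 75, 121, 118, 82, 75, 158, 154, 154, 154, 149, 152, 154, 154, 159, 156, 155]
```

Run:
```python
from h import *
for nm,uv,z in [("cover front R",(170+298/3,170+186/3),52),("cover rear R",(170+298/3,170+60/3),52),("tray front low left",(190,273.5),0),("tray front wall top outer left",(190,271.5),46),("top outer right",(170+304/3,170+303/3),46),("left rim",(170+46/3,240),46)]:
    print(nm,cast("top",[uv],z).round(1))
```

```text
cover front R [[615.6 155.8  52. ]]
cover rear R [[747.1 162.2  52. ]]
tray front low left [[488.3 397.6   0. ]]
tray front wall top outer left [[489.2 386.8  46. ]]
top outer right [[498.  144.7  46. ]]
left rim [[584.2 408.2  46. ]]
```

Call:
servo_tool(
  steps=[
    [[0, 0, 0, 0, 0, 0, -0.4], [0, 0, 0, 0, 0, 0, 0], [0, 0, 0, 0, 0, 0, 0.3], [0, 0, 0, 0, 0, 0, 0.3], [-20, 0, 0, 0, 0, 0, 0.3], [-60, 0, 0, 0, 0, 0, 0.3], [-100, 0, 0, 0, 0, 0, 0.3], [-140, 0, 0, 0, 0, 0, 0.3], [-140, 0, 0, 0, 0, 0, 0.3]],
  ],
)

```text
clock: 13.45
position: [647.4, 280.4, 206.2]
orientation: [[0.012, 0.031, -0.999], [0.007, -0.999, -0.031], [-1.0, -0.006, -0.012]]
ft_force: [-0.5, 0.3, 0.5]
gripper_width: 0.652
```

```bash
cat > items.py <<'E'
from h import *
import sys
def q(T):
    def ax(cs,z): 
        c=np.vstack(cs); return rect("top",c,z)
    cs,_=blobs(T,(100,120,60),(130,255,255),(380,225,65,60));
    if cs: print("pb",ax(cs[:1],30))
    cs,_=blobs(T,(0,0,0),(180,110,50),(392,230,45,50),40)
    for c in cs: print("remote?",cv2.contourArea(c),ax([c],28))
    for nm,lo,hi,roi in(("orange",(5,180,150),(20,255,255),(380,225,65,60)),):
        for c in blobs(T,lo,hi,roi,3)[0][:1]: print(nm,cast("top",c.mean(0),28).round(1))
    cs,_=blobs(T,(40,90,60),(90,255,255),(270,190,100,60),20)
    w,_=blobs(T,(0,0,178),(180,40,255),(270,190,100,60),30)
    for c in cs[:1]: print("green",cast("top",c.mean(0),24).round(1),ax([c],24))
    for c in w: print("white",cv2.contourArea(c),ax([c],23),c.mean(0).round(1))
if __name__=="__main__":
    T=bot.grab_frame("top");cv2.imwrite("pics/tN.png",T);q(T)
    o=np.hstack([crop(T,375,218,80,75,5),crop(T,285,200,80,75,5)]);cv2.imwrite("pics/i%s.png"%sys.argv[1],o)
E
python3 items.py 1
```

```text
pb (array([ 570.5, -255.3,   93.7,   25.8]), -10.6)
remote? 83.5 (array([ 537.4, -309.3,   55.4,   27. ]), -9.8)
orange [[ 573.4 -316.4   28. ]]
green [[680.5 -47.8  24. ]] (array([681.5, -47.3,  28.1,  25.5]), -88.2)
white 134.5 (array([637. , -53.8,  59.2,  27.7]), 8.4) [338.1 229.1]
white 82.5 (array([641. ,  57.7,  75.1,  22.6]), -11.8) [301.7 226.2]
```

View pics/i1.png

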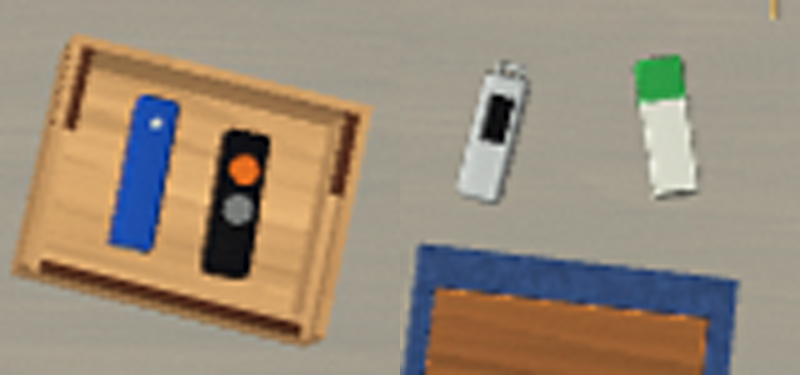

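Run:
```python
from h import *
def obj(nm,a,b,o,z):
    e=cast("top",np.array([a,b])/5+o-.4,z);c=e.mean(0);d=e[1]-e[0];print(nm,c.round(1),np.linalg.norm(d).round(1),np.degrees(np.arctan2(d[1],d[0])).round(1))
obj("pb",(131,249),(157,97),[375,218],30)
obj("rem",(224.5,275),(249.5,130),[375,218],28)
obj("fob",(80,199),(112,72),[285,200],22)
obj("mint",(275,194),(259,58),[285,200],24)
move(571,-255.7,110,-10.7)
```

```text
pb [ 570.  -254.8   30. ] 96.2 -9.7
rem [ 553.8 -312.2   28. ] 91.7 -10.2
fob [641.8  53.   22. ] 82.7 -11.8
mint [650.7 -52.6  24. ] 86.7 7.9
t 13.5 row [89.9, 533.1, 92.3] [0.218, -0.007, 0.005]
```

Call:
servo_tool(
  steps=[
    [[0, 30, 5, 0.02, -0.007, 0.005, 0], [0, 75, 13, 0.04, -0.007, 0.005, 0], [0, 125, 22, 0.06, -0.007, 0.005, 0], [0, 175, 30, 0.08, -0.007, 0.005, 0], [0, 225, 39, 0.1, -0.007, 0.005, 0], [0, 275, 48, 0.12, -0.007, 0.005, 0], [10, 325, 56, 0.14, -0.007, 0.005, 0], [25, 375, 65, 0.16, -0.007, 0.005, 0], [40, 425, 74, 0.18, -0.007, 0.005, 0], [60, 475, 82, 0.2, -0.007, 0.005, 0], [80, 515, 90, 0.218, -0.007, 0.005, 0], [90, 533, 92, 0.218, -0.007, 0.005, 0]],
  ],
)

```text
clock: 14.7
position: [565.9, -261.6, 105.4]
orientation: [[-0.01, -0.19, -0.982], [-0.005, -0.982, 0.19], [-1.0, 0.007, 0.009]]
ft_force: [-0.2, 0.5, -0.3]
gripper_width: 0.5
```

Call:
servo_tool(
  steps=[
    [[0, 0, 0, 0, 0, 0, 0], [0, 0, 0, 0, 0, 0, 0], [0, 0, 0, 0, 0, 0, 0]],
  ],
)

```text
clock: 15.0
position: [569.3, -255.2, 107.7]
orientation: [[-0.007, -0.183, -0.983], [-0.003, -0.983, 0.183], [-1.0, 0.004, 0.006]]
ft_force: [0.5, 0.8, -0.1]
gripper_width: 0.502
```

Run:
```python
from h import *
move(570.5,-255.3,8.5,-10.2)
```

```text
t 15.0 row [99.2, -0.5, -1.8] [-0.006, 0.006, -0.004]
```

Call:
servo_tool(
  steps=[
    [[20, -0.5, -1.8, 0, 0.006, -0.004, 0], [45, -0.5, -1.8, 0, 0.006, -0.004, 0], [70, -0.5, -1.8, 0, 0.006, -0.004, 0], [85, -0.5, -1.8, 0, 0.006, -0.004, 0], [94, -0.5, -1.8, 0, 0.006, -0.004, 0], [98, -0.5, -1.8, 0, 0.006, -0.004, 0], [98, -0.5, -1.8, 0, 0.006, -0.004, 0], [98, -0.5, -1.8, 0, 0.006, -0.004, -0.6], [98, -0.5, -1.8, 0, 0.006, -0.004, -1], [98, -0.5, -1.8, 0, 0.006, -0.004, -1], [98, -0.5, -1.8, 0, 0.006, -0.004, -1], [98, -0.5, -1.8, 0, 0.006, -0.004, -1]],
  ],
  grip_force=50,
)

```text
clock: 16.2
position: [570.6, -257.7, 10.8]
orientation: [[0.001, -0.185, -0.983], [-0.002, -0.983, 0.185], [-1.0, 0.001, -0.002]]
ft_force: [0.1, 0.3, 5.4]
gripper_width: 0.292
```

Call:
servo_tool(
  steps=[
    [[-10, 0, 0, 0, 0, 0, -1], [-35, 0, 0, 0, 0, 0, -1], [-65, 0, 0, 0, 0, 0, -1], [-95, 0, 0, 0, 0, 0, -1], [-125, 0, 0, 0, 0, 0, -1], [-140, 0, 0, 0, 0, 0, -1], [-140, 0, 0, 0, 0, 0, -1]],
  ],
)

```text
clock: 16.9
position: [571.0, -257.7, 152.0]
orientation: [[0.003, -0.185, -0.983], [-0.002, -0.983, 0.185], [-1.0, 0.002, -0.004]]
ft_force: [0.8, 0.2, -1.5]
gripper_width: 0.293
```

Run:
```python
from h import *
print(frame(557.5,277,1.8)([[0,y,0] for y in(82,27,-27,-82)]).round(1).tolist())
x,y,_=frame(557.5,277,1.8)([[0,82,0]])[0]
print(bot.state()["ft_force"]);move(x,y,110,1.8)
```

```text
[[554.9, 359.0, 0.0], [556.7, 304.0, 0.0], [558.3, 250.0, 0.0], [560.1, 195.0, 0.0]]
[ 0.8157661   0.1659686  -1.49904583]
t 16.9 row [40.5, -603.1, 130.2] [-0.218, -0.004, -0.002]
```

Call:
servo_tool(
  steps=[
    [[0, -15, 3, -0.01, 0, 0, -1], [0, -45, 10, -0.02, 0, 0, -1], [0, -90, 20, -0.04, 0, 0, -1], [0, -135, 29, -0.05, 0, 0, -1], [0, -180, 39, -0.07, 0, 0, -1], [0, -225, 49, -0.09, 0, 0, -1], [0, -270, 58, -0.11, 0, 0, -1], [0, -315, 68, -0.13, 0, 0, -1], [0, -360, 78, -0.15, 0, 0, -1], [0, -405, 87, -0.17, 0, 0, -1], [0, -445, 96, -0.18, 0, 0, -1], [0, -470, 101, -0.19, 0, 0, -1]],
  ],
)

```text
clock: 18.1
position: [554.2, 228.4, 147.0]
orientation: [[-0.005, 0.01, -1.0], [0.0, -1.0, -0.01], [-1.0, -0.0, 0.005]]
ft_force: [0.2, -0.3, -1.2]
gripper_width: 0.291
```

Run:
```python
from h import *
move(554.9,359,110,1.8)
```

```text
t 18.1 row [37.0, -130.6, -2.2] [-0.021, 0.005, 0.0]
```

Call:
servo_tool(
  steps=[
    [[0, -30, 0, -0.01, 0.005, 0, -1], [5, -70, -1, -0.02, 0.005, 0, -1], [15, -105, -2, -0.021, 0.005, 0, -1], [30, -125, -2, -0.021, 0.005, 0, -1], [37, -130, -2, -0.021, 0.005, 0, -1], [37, -130, -2, -0.021, 0.005, 0, -1], [37, -130, -2, -0.021, 0.005, 0, -1]],
  ],
)

```text
clock: 18.8
position: [558.8, 351.7, 111.3]
orientation: [[0.003, 0.024, -1.0], [-0.003, -1.0, -0.024], [-1.0, 0.003, -0.003]]
ft_force: [-0.3, -1.3, -1.1]
gripper_width: 0.298
```

Run:
```python
from h import *
print(bot.state()["gripper_width"]);move(554.9,359,12,1.8)
S=bot.grab_frame("scene");T=bot.grab_frame("top")
cv2.imwrite("pics/a8.png",np.hstack([crop(S,330,200,200,180,2),crop(T,170,170,120,120,3)]))
```

```text
0.2976365555654794
t 18.8 row [99.3, -7.7, 4.0] [-0.008, -0.003, -0.003]
```

View pics/a8.png

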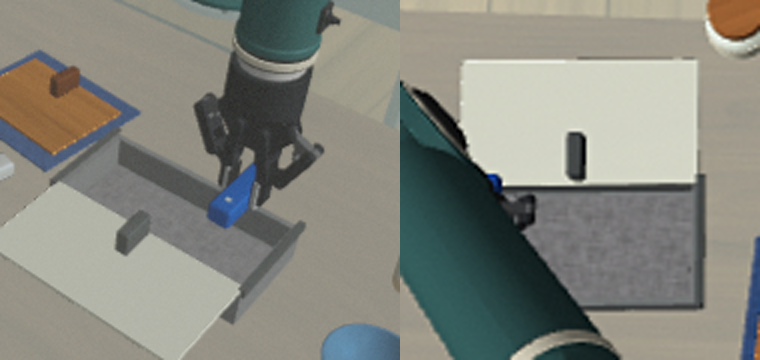

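Call:
servo_tool(
  steps=[
    [[0, -7.5, 4, -0.008, 0, 0, -1], [0, -7.5, 4, -0.008, 0, 0, -1], [15, -7.5, 4, -0.008, 0, 0, -1], [35, -7.5, 4, -0.008, 0, 0, -1], [55, -7.5, 4, -0.008, 0, 0, -1], [72, -7.5, 4, -0.008, 0, 0, -1], [84, -7.5, 4, -0.008, 0, 0, -1], [92, -7.5, 4, -0.008, 0, 0, -1], [96, -7.5, 4, -0.008, 0, 0, -1], [98, -7.5, 4, -0.008, 0, 0, -1], [98, -7.5, 4, -0.008, 0, 0, -1]],
  ],
)

```text
clock: 20.0
position: [555.6, 360.9, 14.5]
orientation: [[0.005, 0.033, -0.999], [-0.0, -0.999, -0.033], [-1.0, 0.0, -0.005]]
ft_force: [1.2, -0.2, -0.1]
gripper_width: 0.292
```

Call:
servo_tool(
  steps=[
    [[1.5, 0, 0, 0, 0, 0, -1], [3, 0, 0, 0, 0, 0, -1], [3, 0, 0, 0, 0, 0, -1], [3, 0, 0, 0, 0, 0, -0.3], [3, 0, 0, 0, 0, 0, -0.05], [3, 0, 0, 0, 0, 0, -0.05], [3, 0, 0, 0, 0, 0, -0.05], [-20, 0, 0, 0, 0, 0, -0.05], [-60, 0, 0, 0, 0, 0, -0.05], [-100, 0, 0, 0, 0, 0, -0.05], [-140, 0, 0, 0, 0, 0, -0.05], [-140, 0, 0, 0, 0, 0, -0.05]],
  ],
)

```text
clock: 21.2
position: [558.0, 363.5, 161.5]
orientation: [[0.014, 0.033, -0.999], [0.006, -0.999, -0.033], [-1.0, -0.006, -0.015]]
ft_force: [1.0, 0.5, 0.7]
gripper_width: 0.473
```

Run:
```python
from h import *
move(553.8,-312.2,150,-10.5)
T=bot.grab_frame("top");cv2.imwrite("pics/t9.png",T)
cs,_=blobs(T,(100,120,40),(130,255,255),(170,215,60,75),4)
for c in cs[:2]: print("pb",cv2.contourArea(c),rect("top",c,30))
from items import q;q(T)
```

```text
t 21.2 row [7.0, 675.2, 26.4] [0.216, -0.014, 0.008]
pb 20.5 (array([572.3, 355.4,  28.1,  17.4]), -2.9)
remote? 85.0 (array([ 538. , -309.4,   59.1,   27. ]), -9.8)
orange [[ 573.9 -316.1   28. ]]
green [[680.6 -47.7  24. ]] (array([681.5, -47.3,  28.1,  25.5]), -88.2)
white 133.5 (array([637. , -53.8,  59.2,  27.7]), 8.4) [338.2 229.1]
white 82.5 (array([641. ,  57.7,  75.1,  22.6]), -11.8) [301.7 226.2]
```

Call:
servo_tool(
  steps=[
    [[0, 20, 1, 0.01, -0.014, 0.008, -0.05], [0, 60, 2, 0.02, -0.014, 0.008, -0.05], [0, 110, 4, 0.04, -0.014, 0.008, -0.05], [0, 160, 6, 0.05, -0.014, 0.008, -0.05], [0, 210, 8, 0.07, -0.014, 0.008, -0.05], [0, 260, 10, 0.09, -0.014, 0.008, -0.05], [0, 310, 12, 0.1, -0.014, 0.008, -0.05], [0, 360, 14, 0.12, -0.014, 0.008, -0.05], [0, 410, 16, 0.14, -0.014, 0.008, -0.05], [0, 460, 18, 0.15, -0.014, 0.008, -0.05], [0, 510, 20, 0.17, -0.014, 0.008, -0.05], [0, 560, 22, 0.19, -0.014, 0.008, -0.05]],
  ],
)

```text
clock: 22.45
position: [548.4, -202.3, 152.7]
orientation: [[-0.014, -0.159, -0.987], [-0.007, -0.987, 0.159], [-1.0, 0.009, 0.013]]
ft_force: [0.0, -0.7, 0.2]
gripper_width: 0.474
```

Call:
servo_tool(
  steps=[
    [[0, 50, 2, 0.02, 0, 0, -0.05], [10, 90, 4, 0.025, 0, 0, -0.05], [20, 112, 4, 0.025, 0, 0, -0.05], [30, 114, 4, 0.025, 0, 0, -0.05], [40, 114, 4, 0.025, 0, 0, -0.05], [40, 114, 4, 0.025, 0, 0, -0.05]],
  ],
)

```text
clock: 23.05
position: [527.6, -309.0, 113.0]
orientation: [[-0.014, -0.179, -0.984], [-0.004, -0.984, 0.18], [-1.0, 0.007, 0.013]]
ft_force: [-0.2, 0.6, 0.4]
gripper_width: 0.476
```

Run:
```python
from h import *
move(554,-313.5,9,-10.3)
```

```text
t 23.05 row [103.7, -1.1, -28.2] [-0.001, 0.013, -0.007]
```

Call:
servo_tool(
  steps=[
    [[0, -1, -15, 0, 0.01, -0.007, -0.05], [10, -1, -28, 0, 0.013, -0.007, -0.05], [30, -1, -28, 0, 0.013, -0.007, -0.05], [40, -1, -28, 0, 0.013, -0.007, -0.05], [40, -1, -28, 0, 0.013, -0.007, -0.05], [40, -1, -28, 0, 0.013, -0.007, -0.05]],
  ],
)

```text
clock: 23.65
position: [556.3, -315.4, 75.2]
orientation: [[0.004, -0.181, -0.984], [-0.003, -0.984, 0.181], [-1.0, 0.002, -0.004]]
ft_force: [-0.8, 0.9, -0.0]
gripper_width: 0.476
```

Run:
```python
from h import *
move(554,-313.5,9,-10.3)
```

```text
t 23.65 row [66.2, -1.6, 2.9] [-0.002, -0.004, -0.002]
```

Call:
servo_tool(
  steps=[
    [[15, -1.6, 2.5, 0, 0, 0, -0.05], [35, -1.6, 2.5, 0, 0, 0, -0.05], [52, -1.6, 2.5, 0, 0, 0, -0.05], [61, -1.6, 2.5, 0, 0, 0, -0.05], [65, -1.6, 2.5, 0, 0, 0, -0.05], [65, -1.6, 2.5, 0, 0, 0, -0.05], [65, -1.6, 2.5, 0, 0, 0, -0.6], [65, -1.6, 2.5, 0, 0, 0, -1], [65, -1.6, 2.5, 0, 0, 0, -1], [65, -1.6, 2.5, 0, 0, 0, -1], [65, -1.6, 2.5, 0, 0, 0, -1]],
  ],
)

```text
clock: 24.75
position: [554.8, -314.4, 11.1]
orientation: [[0.005, -0.181, -0.983], [-0.004, -0.983, 0.181], [-1.0, 0.003, -0.006]]
ft_force: [-0.5, 0.2, 4.7]
gripper_width: 0.314
```

Call:
servo_tool(
  steps=[
    [[-10, 0, 0, 0, 0, 0, -1], [-35, 0, 0, 0, 0, 0, -1], [-65, 0, 0, 0, 0, 0, -1], [-95, 0, 0, 0, 0, 0, -1], [-125, 0, 0, 0, 0, 0, -1], [-140, 0, 0, 0, 0, 0, -1], [-140, 0, 0, 0, 0, 0, -1]],
  ],
)

```text
clock: 25.45
position: [554.9, -314.2, 152.8]
orientation: [[0.008, -0.181, -0.983], [-0.005, -0.983, 0.181], [-1.0, 0.004, -0.009]]
ft_force: [0.1, -0.5, -0.6]
gripper_width: 0.312
```

Run:
```python
from h import *
move(557,304,150,1.8)
```

```text
t 25.45 row [-0.4, -608.4, 110.0] [-0.214, -0.008, -0.005]
```

Call:
servo_tool(
  steps=[
    [[0, -15, 3, -0.01, 0, 0, -1], [0, -45, 8, -0.02, 0, 0, -1], [0, -90, 16, -0.04, 0, 0, -1], [0, -135, 24, -0.05, 0, 0, -1], [0, -180, 33, -0.07, 0, 0, -1], [0, -225, 41, -0.09, 0, 0, -1], [0, -270, 49, -0.11, 0, 0, -1], [0, -315, 57, -0.13, 0, 0, -1], [0, -360, 65, -0.15, 0, 0, -1], [0, -405, 73, -0.17, 0, 0, -1], [0, -450, 81, -0.18, 0, 0, -1], [0, -490, 89, -0.19, 0, 0, -1]],
  ],
)

```text
clock: 26.65
position: [552.4, 187.6, 146.6]
orientation: [[-0.0, 0.011, -1.0], [-0.003, -1.0, -0.011], [-1.0, 0.003, 0.0]]
ft_force: [-0.3, -0.3, -0.4]
gripper_width: 0.316
```

Call:
servo_tool(
  steps=[
    [[0, -30, 5, -0.01, 0, 0, -1], [0, -65, 12, -0.02, 0, 0, -1], [0, -90, 16, -0.021, 0, 0, -1], [20, -100, 17, -0.021, 0, 0, -1], [40, -100, 17, -0.021, 0, 0, -1], [40, -100, 17, -0.021, 0, 0, -1], [40, -100, 17, -0.021, 0, 0, -1], [40, -100, 17, -0.021, 0, 0, -1]],
  ],
)

```text
clock: 27.45
position: [537.4, 284.2, 108.6]
orientation: [[0.004, 0.029, -1.0], [-0.003, -1.0, -0.029], [-1.0, 0.003, -0.004]]
ft_force: [0.6, -0.3, -0.8]
gripper_width: 0.316
```

Run:
```python
from h import *
print(bot.state()["gripper_width"]);move(556.7,304,12,1.8)
```

```text
0.3157840647947614
t 27.45 row [96.6, -19.6, -19.5] [-0.003, -0.004, -0.003]
```

Call:
servo_tool(
  steps=[
    [[0, -15, -15, 0, 0, 0, -1], [0, -19.5, -19.5, 0, 0, 0, -1], [0, -19.5, -19.5, 0, 0, 0, -1], [15, -19.5, -19.5, 0, 0, 0, -1], [35, -19.5, -19.5, 0, 0, 0, -1], [55, -19.5, -19.5, 0, 0, 0, -1], [72, -19.5, -19.5, 0, 0, 0, -1], [84, -19.5, -19.5, 0, 0, 0, -1], [91, -19.5, -19.5, 0, 0, 0, -1], [95, -19.5, -19.5, 0, 0, 0, -1], [97, -19.5, -19.5, 0, 0, 0, -1], [98, -19.5, -19.5, 0, 0, 0, -1]],
  ],
)

```text
clock: 28.65
position: [556.9, 304.1, 11.1]
orientation: [[0.004, 0.029, -1.0], [-0.003, -1.0, -0.029], [-1.0, 0.003, -0.004]]
ft_force: [-2.8, -1.6, 6.4]
gripper_width: 0.315
```

Call:
servo_tool(
  steps=[
    [[0, 0, 0, 0, 0, 0, -1], [1, 0, 0, 0, 0, 0, -1], [1, 0, 0, 0, 0, 0, -0.3], [1, 0, 0, 0, 0, 0, -0.05], [1, 0, 0, 0, 0, 0, -0.05], [1, 0, 0, 0, 0, 0, -0.05], [-20, 0, 0, 0, 0, 0, -0.05], [-60, 0, 0, 0, 0, 0, -0.05], [-100, 0, 0, 0, 0, 0, -0.05], [-140, 0, 0, 0, 0, 0, -0.05], [-140, 0, 0, 0, 0, 0, -0.05]],
  ],
)

```text
clock: 29.75
position: [559.4, 306.5, 156.8]
orientation: [[0.014, 0.029, -0.999], [0.002, -1.0, -0.029], [-1.0, -0.002, -0.014]]
ft_force: [0.9, 0.8, 0.1]
gripper_width: 0.475
```

Run:
```python
from h import *
T=bot.grab_frame("top");S=bot.grab_frame("scene");cv2.imwrite("pics/a9.png",np.hstack([crop(S,330,200,200,180,2),crop(T,170,170,120,120,3)]))
from items import q;q(T)
move(642,54,150,-11.8)
```

```text
green [[680.6 -47.7  24. ]] (array([681.5, -47.3,  28.1,  25.5]), -88.2)
white 133.5 (array([637. , -53.8,  59.2,  27.7]), 8.4) [338.2 229.1]
white 81.5 (array([641. ,  57.7,  75.1,  22.6]), -11.8) [301.7 226.2]
t 29.85 row [2.5, 252.8, -78.2] [0.235, -0.006, -0.002]
```

View pics/a9.png

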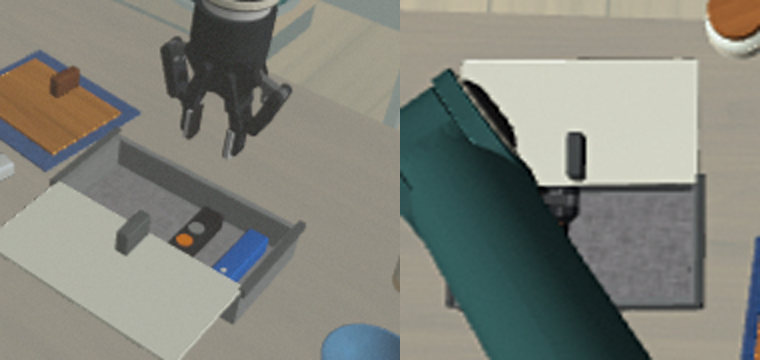

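Call:
servo_tool(
  steps=[
    [[0, 20, -6, 0.04, 0, 0, 0.3], [0, 60, -18, 0.08, 0, 0, 0.3], [0, 110, -33, 0.12, 0, 0, 0.3], [0, 160, -48, 0.18, 0, 0, 0.3], [0, 210, -64, 0.235, 0, 0, 0.3], [20, 248, -77, 0.235, 0, 0, 0.3], [50, 253, -78, 0.235, 0, 0, 0.3], [80, 253, -78, 0.235, -0.006, 0, 0.3], [80, 253, -78, 0.235, -0.006, 0, 0.3], [80, 253, -78, 0.235, -0.006, 0, 0.3], [80, 253, -78, 0.235, -0.006, 0, 0.3]],
  ],
)

```text
clock: 30.95
position: [642.4, 53.7, 72.5]
orientation: [[-0.001, -0.205, -0.979], [-0.002, -0.979, 0.205], [-1.0, 0.003, 0.0]]
ft_force: [0.2, 0.3, 0.9]
gripper_width: 0.65
```

Run:
```python
from h import *
T=bot.grab_frame("top");cv2.imwrite("pics/t10.png",T);S=bot.grab_frame("scene")
cv2.imwrite("pics/a10.png",np.hstack([crop(S,255,210,130,110,3),crop(T,285,195,80,66,5)]))
move(643,53,4.5,-11.8)
```

```text
t 31.05 row [68.7, 0.6, -0.4] [0.0, -0.001, -0.002]
```

View pics/a10.png

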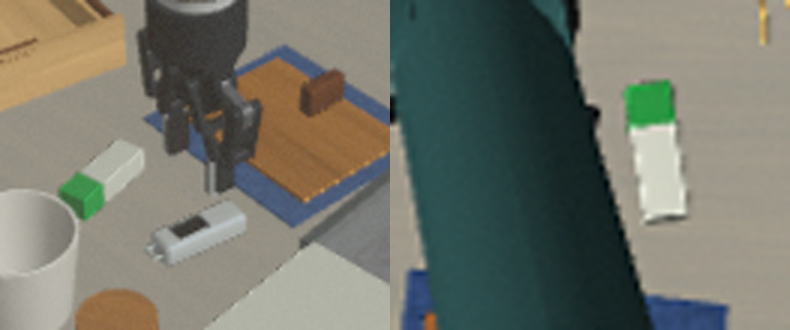

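Call:
servo_tool(
  steps=[
    [[15, 0.6, 0, 0, 0, 0, 0.3], [35, 0.6, 0, 0, 0, 0, 0.3], [55, 0.6, 0, 0, 0, 0, 0.3], [64, 0.6, 0, 0, 0, 0, 0.3], [68, 0.6, 0, 0, 0, 0, 0.3], [68, 0.6, 0, 0, 0, 0, 0.2], [68, 0.6, 0, 0, 0, 0, -0.4], [68, 0.6, 0, 0, 0, 0, -1], [68, 0.6, 0, 0, 0, 0, -1], [68, 0.6, 0, 0, 0, 0, -1], [68, 0.6, 0, 0, 0, 0, -1], [68, 0.6, 0, 0, 0, 0, -1]],
  ],
)

```text
clock: 32.25
position: [642.4, 52.7, 4.7]
orientation: [[-0.0, -0.205, -0.979], [-0.002, -0.979, 0.205], [-1.0, 0.002, -0.0]]
ft_force: [-0.3, -1.1, 5.7]
gripper_width: 0.316
```

Call:
servo_tool(
  steps=[
    [[-10, 0, 0, 0, 0, 0, -1], [-35, 0, 0, 0, 0, 0, -1], [-65, 0, 0, 0, 0, 0, -1], [-95, 0, 0, 0, 0, 0, -1], [-120, 0, 0, 0, 0, 0, -1], [-130, 0, 0, 0, 0, 0, -1], [-130, 0, 0, 0, 0, 0, -1]],
  ],
)

```text
clock: 32.95
position: [642.5, 53.0, 135.1]
orientation: [[0.001, -0.205, -0.979], [-0.002, -0.979, 0.205], [-1.0, 0.002, -0.001]]
ft_force: [0.2, 0.3, -0.9]
gripper_width: 0.312
```

Run:
```python
from h import *
print(bot.state()["gripper_width"]);move(556.5,250,130,1.8)
```

```text
0.31187242778543234
t 32.95 row [4.5, -175.2, 124.5] [-0.238, -0.001, -0.002]
```

Call:
servo_tool(
  steps=[
    [[0, -15, 10, -0.03, 0, 0, -1], [0, -50, 35, -0.08, 0, 0, -1], [0, -85, 60, -0.13, 0, 0, -1], [0, -120, 85, -0.18, 0, 0, -1], [0, -150, 107, -0.22, 0, 0, -1], [0, -170, 121, -0.238, 0, 0, -1], [10, -175, 124, -0.238, 0, 0, -1], [30, -175, 124, -0.238, 0, 0, -1], [30, -175, 124, -0.238, 0, 0, -1], [30, -175, 124, -0.238, 0, 0, -1]],
  ],
)

```text
clock: 33.95
position: [555.4, 248.5, 101.7]
orientation: [[-0.005, 0.031, -1.0], [-0.004, -1.0, -0.031], [-1.0, 0.004, 0.005]]
ft_force: [-0.1, -0.4, -0.2]
gripper_width: 0.315
```

Run:
```python
from h import *
print(bot.state()["gripper_width"]);move(556.5,250,10.8,1.8)
```

```text
0.314691153436421
t 33.95 row [90.9, -1.8, -1.6] [-0.0, 0.005, -0.004]
```

Call:
servo_tool(
  steps=[
    [[10, -1.5, -1.5, 0, 0, 0, -1], [30, -1.5, -1.5, 0, 0, 0, -1], [50, -1.5, -1.5, 0, 0, 0, -1], [68, -1.5, -1.5, 0, 0, 0, -1], [80, -1.5, -1.5, 0, 0, 0, -1], [87, -1.5, -1.5, 0, 0, 0, -1], [90, -1.5, -1.5, 0, 0, 0, -1], [92, -1.5, -1.5, 0, 0, 0, -1], [92, -1.5, -1.5, 0, 0, 0, -1]],
  ],
)

```text
clock: 34.85
position: [557.7, 251.1, 11.6]
orientation: [[-0.001, 0.032, -0.999], [-0.002, -0.999, -0.032], [-1.0, 0.002, 0.001]]
ft_force: [0.1, 0.3, -1.1]
gripper_width: 0.317
```

Call:
servo_tool(
  steps=[
    [[0, 0, 0, 0, 0, 0, -1], [0, 0, 0, 0, 0, 0, -0.3], [0, 0, 0, 0, 0, 0, -0.1], [0, 0, 0, 0, 0, 0, -0.1], [0, 0, 0, 0, 0, 0, -0.1], [-20, 0, 0, 0, 0, 0, -0.1], [-60, 0, 0, 0, 0, 0, -0.1], [-100, 0, 0, 0, 0, 0, -0.1], [-130, 0, 0, 0, 0, 0, -0.1], [-130, 0, 0, 0, 0, 0, -0.1]],
  ],
)

```text
clock: 35.85
position: [560.4, 252.8, 146.3]
orientation: [[0.006, 0.032, -0.999], [0.001, -0.999, -0.032], [-1.0, -0.001, -0.006]]
ft_force: [0.9, 1.0, 0.3]
gripper_width: 0.45
```

Run:
```python
from h import *
T=bot.grab_frame("top");cv2.imwrite("pics/t11.png",T)
from items import q;q(T)
move(652,-53,130,7.9)
```

```text
green [[680.6 -47.7  24. ]] (array([681.5, -47.3,  28.1,  25.5]), -88.2)
white 133.5 (array([637. , -53.8,  59.2,  27.7]), 8.4) [338.2 229.1]
t 35.9 row [14.1, 307.7, -83.3] [-0.106, -0.002, -0.001]
```

Call:
servo_tool(
  steps=[
    [[0, 20, -5, -0.01, 0, 0, 0], [0, 60, -16, -0.02, 0, 0, 0.3], [0, 110, -30, -0.04, 0, 0, 0.3], [0, 160, -43, -0.06, 0, 0, 0.3], [0, 210, -57, -0.08, 0, 0, 0.3], [0, 260, -70, -0.1, 0, 0, 0.3], [10, 300, -81, -0.106, 0, 0, 0.3], [40, 308, -83, -0.106, 0, 0, 0.3], [75, 308, -83, -0.106, 0, 0, 0.3], [75, 308, -83, -0.106, 0, 0, 0.3], [75, 308, -83, -0.106, 0, 0, 0.3], [75, 308, -83, -0.106, 0, 0, 0.3]],
  ],
)

```text
clock: 37.1
position: [651.2, -53.3, 68.1]
orientation: [[-0.0, 0.138, -0.99], [-0.002, -0.99, -0.138], [-1.0, 0.002, 0.0]]
ft_force: [-0.0, 0.1, 0.7]
gripper_width: 0.652
```

Run:
```python
from h import *
move(652,-53,4.5,7.9)
S=bot.grab_frame("scene")
cs,_=blobs(S,(45,100,60),(85,255,255),(255,230,80,70),10)
for c in cs: print(cv2.contourArea(c),c.mean(0).round(1))
cs,_=blobs(cv2.imread("pics/s5.png"),(45,100,60),(85,255,255),(255,230,80,70),10)
for c in cs: print(cv2.contourArea(c),c.mean(0).round(1))
```

```text
t 37.1 row [63.6, -0.3, -0.9] [0.001, 0.0, -0.002]
118.0 [282.3 274.7]
117.5 [282.5 274.6]
```

Tin unmoved; descend and grip.

Call:
servo_tool(
  steps=[
    [[15, 0, -1, 0, 0, 0, 0.3], [35, 0, -1, 0, 0, 0, 0.3], [52, 0, -1, 0, 0, 0, 0.3], [60, 0, -1, 0, 0, 0, 0.3], [63, 0, -1, 0, 0, 0, 0.3], [63, 0, -1, 0, 0, 0, 0.2], [63, 0, -1, 0, 0, 0, -0.4], [63, 0, -1, 0, 0, 0, -1], [63, 0, -1, 0, 0, 0, -1], [63, 0, -1, 0, 0, 0, -1], [63, 0, -1, 0, 0, 0, -1], [63, 0, -1, 0, 0, 0, -1]],
  ],
)

```text
clock: 38.35
position: [652.0, -54.2, 4.8]
orientation: [[-0.0, 0.137, -0.991], [-0.003, -0.991, -0.137], [-1.0, 0.003, 0.001]]
ft_force: [0.4, 0.1, 6.1]
gripper_width: 0.319
```

Call:
servo_tool(
  steps=[
    [[-10, 0, 0, 0, 0, 0, -1], [-35, 0, 0, 0, 0, 0, -1], [-65, 0, 0, 0, 0, 0, -1], [-95, 0, 0, 0, 0, 0, -1], [-120, 0, 0, 0, 0, 0, -1], [-130, 0, 0, 0, 0, 0, -1], [-130, 0, 0, 0, 0, 0, -1]],
  ],
)

```text
clock: 39.05
position: [652.1, -53.9, 135.3]
orientation: [[0.001, 0.137, -0.991], [-0.003, -0.991, -0.137], [-1.0, 0.003, -0.0]]
ft_force: [-0.9, 0.0, -1.0]
gripper_width: 0.315
```

Run:
```python
from h import *
print(bot.state()["gripper_width"]);move(558.5,196,130,1.8)
```

```text
0.3148846703062033
t 39.05 row [4.5, -260.4, 58.4] [0.106, -0.0, -0.003]
```

Call:
servo_tool(
  steps=[
    [[0, -15, 4, 0.01, 0, 0, -1], [0, -50, 11, 0.03, 0, 0, -1], [0, -90, 20, 0.05, 0, 0, -1], [0, -130, 29, 0.07, 0, 0, -1], [0, -170, 38, 0.09, 0, 0, -1], [0, -210, 48, 0.1, 0, 0, -1], [0, -240, 54, 0.106, 0, 0, -1], [10, -255, 58, 0.106, 0, 0, -1], [30, -258, 58, 0.106, 0, 0, -1], [30, -258, 58, 0.106, 0, 0, -1], [30, -258, 58, 0.106, 0, 0, -1]],
  ],
)

```text
clock: 40.15
position: [557.6, 192.8, 102.0]
orientation: [[-0.005, 0.031, -0.999], [-0.004, -1.0, -0.031], [-1.0, 0.004, 0.005]]
ft_force: [-0.1, -0.1, -0.0]
gripper_width: 0.316
```

Run:
```python
from h import *
print(bot.state()["gripper_width"]);move(558,199,10.8,1.8)
```

```text
0.3155951203209833
t 40.15 row [91.1, -6.5, -1.1] [-0.0, 0.005, -0.004]
```

Call:
servo_tool(
  steps=[
    [[0, -4, -1, 0, 0, 0, -1], [10, -6, -1, 0, 0, 0, -1], [30, -6, -1, 0, 0, 0, -1], [50, -6, -1, 0, 0, 0, -1], [68, -6, -1, 0, 0, 0, -1], [80, -6, -1, 0, 0, 0, -1], [87, -6, -1, 0, 0, 0, -1], [91, -6, -1, 0, 0, 0, -1], [93, -6, -1, 0, 0, 0, -1], [93, -6, -1, 0, 0, 0, -1]],
  ],
)

```text
clock: 41.15
position: [559.6, 199.6, 11.0]
orientation: [[-0.001, 0.032, -0.999], [-0.002, -0.999, -0.032], [-1.0, 0.002, 0.001]]
ft_force: [-1.0, 0.4, -0.2]
gripper_width: 0.317
```

Call:
servo_tool(
  steps=[
    [[0, 0, 0, 0, 0, 0, -1], [0, 0, 0, 0, 0, 0, -0.3], [0, 0, 0, 0, 0, 0, -0.1], [0, 0, 0, 0, 0, 0, -0.1], [0, 0, 0, 0, 0, 0, -0.1], [-20, 0, 0, 0, 0, 0, -0.1], [-60, 0, 0, 0, 0, 0, -0.1], [-100, 0, 0, 0, 0, 0, -0.1], [-130, 0, 0, 0, 0, 0, -0.1], [-130, 0, 0, 0, 0, 0, -0.1]],
  ],
)

```text
clock: 42.15
position: [562.2, 201.1, 145.2]
orientation: [[0.006, 0.032, -0.999], [0.0, -0.999, -0.032], [-1.0, -0.0, -0.006]]
ft_force: [0.4, 0.5, 0.2]
gripper_width: 0.452
```

Run:
```python
from h import *
move(641.4,276.5,145,1.8)
T=bot.grab_frame("top");S=bot.grab_frame("scene");cv2.imwrite("pics/a11.png",np.hstack([crop(S,330,200,200,180,2),crop(T,170,170,120,120,3)]))
```

```text
t 42.15 row [0.7, -72.9, -81.6] [0.0, -0.006, 0.0]
```

View pics/a11.png

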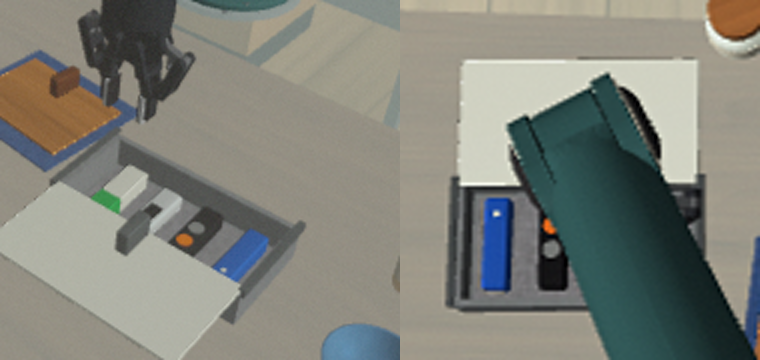

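Call:
servo_tool(
  steps=[
    [[0, -20, -25, 0, -0.006, 0, 0.2], [0, -55, -60, 0, -0.006, 0, 0.4], [0, -73, -81, 0, -0.006, 0, 0.4], [0, -74, -81.5, 0, -0.006, 0, 0.4], [0, -74, -81.5, 0, -0.006, 0, 0.4], [20, -74, -81.5, 0, -0.006, 0, 0.4], [30, -74, -81.5, 0, -0.006, 0, 0.4], [30, -74, -81.5, 0, -0.006, 0, 0.4]],
  ],
)

```text
clock: 43.05
position: [636.4, 274.3, 107.4]
orientation: [[-0.013, 0.031, -0.999], [-0.006, -1.0, -0.031], [-1.0, 0.005, 0.013]]
ft_force: [-0.3, -1.2, -0.4]
gripper_width: 0.698
```

Run:
```python
from h import *
move(641.4,277.5,58,1.8)
```

```text
t 43.05 row [49.3, -3.3, -5.8] [-0.001, 0.013, -0.005]
```

Call:
servo_tool(
  steps=[
    [[10, -2.5, -4, 0, 0.01, -0.004, 0.4], [30, -2.5, -4, 0, 0.01, -0.004, 0.4], [45, -2.5, -4, 0, 0.01, -0.004, 0.4], [48, -2.5, -4, 0, 0.01, -0.004, 0.4], [48, -2.5, -4, 0, 0.01, -0.004, 0.3], [48, -2.5, -4, 0, 0.01, -0.004, -0.3], [48, -2.5, -4, 0, 0.01, -0.004, -1], [48, -2.5, -4, 0, 0.01, -0.004, -1], [48, -2.5, -4, 0, 0.01, -0.004, -1], [48, -2.5, -4, 0, 0.01, -0.004, -1], [48, -2.5, -4, 0, 0.01, -0.004, -1]],
  ],
  grip_force=60,
)

```text
clock: 44.15
position: [642.6, 278.2, 63.0]
orientation: [[0.003, 0.032, -0.999], [0.001, -0.999, -0.032], [-1.0, -0.001, -0.003]]
ft_force: [-1.1, -2.5, 5.9]
gripper_width: 0.172
```

Call:
servo_tool(
  steps=[
    [[-1, 0, 4, 0, 0, 0, -1], [-1, 0, 15, 0, 0, 0, -1], [-1, 0, 27, 0, 0, 0, -1], [-1, 0, 39, 0, 0, 0, -1], [-1, 0, 51, 0, 0, 0, -1], [-1, 0, 63, 0, 0, 0, -1], [-1, 0, 75, 0, 0, 0, -1], [-1, 0, 87, 0, 0, 0, -1], [-1, 0, 98, 0, 0, 0, -1], [-1, 0, 107, 0, 0, 0, -1], [-1, 0, 114, 0, 0, 0, -1], [-1, 0, 117, 0, 0, 0, -1]],
  ],
)

```text
clock: 45.35
position: [524.0, 273.5, 63.0]
orientation: [[0.002, 0.031, -1.0], [-0.001, -1.0, -0.031], [-1.0, 0.001, -0.001]]
ft_force: [1.3, -6.1, 3.9]
gripper_width: 0.169
```

Call:
servo_tool(
  steps=[
    [[0, 0, 1, 0, 0, 0, -1], [0, 0, 2, 0, 0, 0, -1], [0, 0, 3, 0, 0, 0, -1], [0, 0, 4, 0, 0, 0, -1], [0, 0, 4, 0, 0, 0, -1], [0, 0, 4, 0, 0, 0, -1]],
  ],
)

```text
clock: 45.95
position: [520.6, 273.4, 63.0]
orientation: [[0.002, 0.031, -1.0], [-0.001, -1.0, -0.031], [-1.0, 0.001, -0.002]]
ft_force: [1.9, -6.6, 5.1]
gripper_width: 0.172
```

Call:
servo_tool(
  steps=[
    [[0, 0.5, 1, 0, 0, 0, -1], [0, 1, 2, 0, 0, 0, -1], [0, 1, 3, 0, 0, 0, -1], [0, 1, 4, 0, 0, 0, -1], [0, 1, 5, 0, 0, 0, -1], [0, 1, 5, 0, 0, 0, -1]],
  ],
)

```text
clock: 46.55
position: [520.6, 273.4, 63.1]
orientation: [[0.011, 0.03, -0.999], [0.004, -1.0, -0.03], [-1.0, -0.004, -0.011]]
ft_force: [14.9, -1.9, -7.7]
gripper_width: 0.174
```

Call:
servo_tool(
  steps=[
    [[0, 0, 0, 0, 0, 0, -0.5], [0, 0, 0, 0, 0, 0, 0], [0, 0, 0, 0, 0, 0, 0.3], [0, 0, 0, 0, 0, 0, 0.3], [-20, 0, 0, 0, 0, 0, 0.3], [-60, 0, 0, 0, 0, 0, 0.3], [-110, 0, 0, 0, 0, 0, 0.3], [-150, 50, 0, 0, 0, 0, 0.3], [-150, 100, 40, 0, 0, 0, 0.3], [-150, 150, 80, 0, 0, 0, 0.3], [-150, 170, 100, 0, 0, 0, 0.3], [-150, 170, 100, 0, 0, 0, 0.3]],
  ],
)

```text
clock: 47.75
position: [417.7, 96.8, 211.9]
orientation: [[-0.0, 0.028, -1.0], [-0.001, -1.0, -0.028], [-1.0, 0.001, 0.0]]
ft_force: [0.7, 0.2, -0.5]
gripper_width: 0.649
```

Run:
```python
from h import *
T=bot.grab_frame("top");S=bot.grab_frame("scene");cv2.imwrite("pics/a12.png",np.hstack([crop(S,200,180,310,230,1.3),crop(T,170,140,200,150,2)[:299]])[:, :800]) if 0 else cv2.imwrite("pics/a12.png",np.vstack([crop(S,190,170,330,200,1.8)[:, :594],crop(T,130,150,330,130,1.8)]))
cs,_=blobs(T,(0,0,170),(180,40,255),(180,215,100,65));c=cs[0];print("cover",cv2.contourArea(c),rect("top",c,52))
cs,_=blobs(T,(5,80,40),(25,255,255),(265,230,105,95),50)
for c in cs: print("lid",rect("top",c,8))
```

```text
cover 3135.0 (array([557.7, 277.3, 234.4, 129.7]), -87.4)
lid (array([476.6,   8.6, 169.2, 128.7]), 85.3)
```

View pics/a12.png

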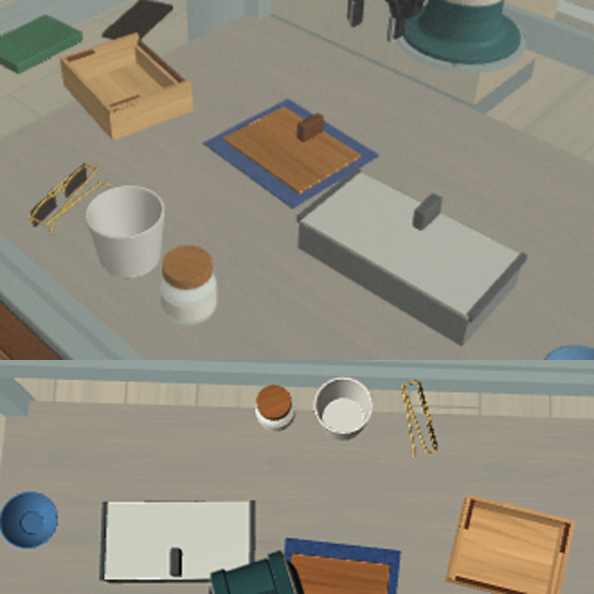

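```bash
python3 -c "
from workcell import bot
print(bot.job_done(),bot.state()['clock'])"
```

```text
the job is handed in; nothing more can be done
the job is handed in; nothing more can be done
```

The job is done and handed in at about 48 s. The lid lies flat, handle up, about 2 mm from the mat's centre. The power bank, gate remote, key fob and mint tin are all in the tray, and the cover is shut.

- **Last checks:** The final pictures show the box and the glass clear of small items. The cover's measured centre is (557.7, 277.3) mm against the tray's (557.5, 277), and it stopped hard when pushed shut. The bystanders in view look unmoved. The phone and spray bottle were only partly in the last views or outside them, and I did not measure any of them.
- **What disagreed:** The cover started about 20 mm open, not shut as I had first assumed. Because of that, the opening pull ran into the end stop early with about 50 N at the wrist in x. That is under the 120 N wrist limit, and I backed off at once. It was the fingers pulling on the cover's handle, not the arm or gripper body pressing on anything.
- **Grip and knocks:** I saw no sign of the grip slackening or of the fob or tin being knocked aside.

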